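# Open the board test fixture for reloading

### The job

Get the board test fixture ready for the next board: first turn the selector knob so that its pointer lines up with the long bar mark, then swing the latch lever all the way clear of the lid, and then open the lid gently, all the way back until it stands open by itself against its stop. Leave the other things on the bench where they are.

Things in the scene. Friction and masses are not known exactly. Their poses are not given: they have to be found in the camera images.
- console: selector box, grey, 150 x 150 x 55 mm, bolted down; origin under its centre; its -x side is the front (towards the robot at yaw 0), z up. The selector knob stands in the middle of its top. White marks round the knob on the front part of the top: one dot (front right, seen from the robot), two dots (straight to the front, -x), one long bar 24 x 6 mm (front left), three dots in a row (left)
- selector (a joint): angle of the selector knob, rad, grows clockwise seen from above. 0 = pointer at the single dot, 0.7 = at the two dots, 1.4 = at the long bar, 2.1 = at the three dots. End stops at -0.1 and 2.2. At angle q the grip bar's pointer end points in the console's own frame along yaw (3.1416 + 0.7 - q) about z. Stiff (0.05 N m), stays where it is left; starts between 0 and 0.95, no clicks
- selector_grip (a point): point on the selector's axis at the height to grip, 92 mm above the table. The knob is black: a round skirt 64 mm across (to 68 mm above the table) with an upright grip bar 64 mm long, 18 mm thick, top 104 mm above the table; a white line on the bar's top marks its pointer end
- fixture: board test fixture, bolted down: black foot plate 190 (x) x 300 (y) x 12 mm; on it an open grey housing 140 (x) x 190 (y) mm, its middle at y = -30 mm, its top 75 mm above the table; a round aluminium pillar beside it carries the latch lever. Origin under the foot plate's centre, -x is the front (towards the robot at yaw 0), z up
- latch (a joint): angle of the latch lever about its upright pivot, rad: 0 = lies straight across the lid (pointing along the fixture's -y), grows clockwise seen from above as the free end swings to the front; stop at 1.6 = points to the front (fixture's -x), beside the lid. Below about 1.2 it lies over the lid: lifting the lid then would force the latch. Stiff: stays where left, about 1.2 N at the grip moves it
- latch_hinge (a point): on the latch lever's pivot axis, at the lever's underside, 88 mm above the table; fixed in the fixture at (-20, 90) mm
- latch_grip (a point): on the axis of the latch lever's upright round black handle, 125 mm above the table: handle diameter 20 mm, from 98 to 146 mm above the table, 100 mm from the pivot. The lever's steel arm below it is 22 mm wide, 10 mm thick, its top 98 mm above the table, and ends 20 mm beyond the handle
- lid (a joint): opening angle of the lid, rad: 0 = shut and level, 1.57 = upright, stop at 1.75 = leaning back fully open. Nearly free hinge: falls shut when let go below about 1.55, and rests against its stop when past about 1.62
- lid_hinge (a point): middle of the lid's hinge axis, which runs along the fixture's y at the back (+x) rim of the housing, 75.5 mm above the table
- lid_handle (a point): middle of the lid's handle bar: a round steel bar, 12 mm diameter, 90 mm long, along the fixture's y, in front of the lid and level with it (80 mm above the table when shut), 50 mm clear of the lid's front edge and 190 mm from the hinge axis. The lid is an aluminium plate 140 x 190 x 10 mm, 0.25 to 0.5 kg with its handle. When the lid stands upright the bar is on top
- panel_brown: loose bystander: brown circuit board 170 x 80 mm, 5 mm thick with parts up to 21 mm high, lying flat; origin under its centre, x along its length
- panel_green: loose bystander: green circuit board 150 x 90 mm, lying flat, parts up to 21 mm high; origin under its centre, x along its length
- glue_bottle: loose bystander: upright white bottle, 50 mm diameter, 140 mm high; origin under its centre
- jar: loose bystander: upright cream pot, 84 mm diameter, 90 mm high; origin under its centre
- screwdriver: loose bystander: screwdriver 190 mm long lying along its x axis; origin at its middle, underneath
- heat_sink: loose bystander: small finned aluminium heat sink 70 x 50 x 28 mm lying at the back of the mat; origin under its centre

How it is judged:
By the outcome, as a careful person would: the job done as asked, in the order asked, and still so for the second after the job is handed in, with the robot touching nothing.
It also fails if it takes over 64 s, if anything falls off the work surface, if the arm or the gripper's body presses on something with over 40 N, if the wrist force passes 120 N, or if a joint passes its speed limit or range.

### The arm

A 6-joint arm with a two-finger parallel gripper is mounted at the origin on the work surface. World frame = base frame: x ahead of the robot, y to its left, z up, the work surface at z = 0. Lengths are in mm, angles in rad, forces in N, time in s.
With the tool pointing down it reaches from about 375 to 925 mm from the base axis. Payload 5.7 kg.
Tool frame: the origin (TCP) lies at the centre of the arm's flange, where the gripper is bolted on; the fingertips stand 182 mm ahead of it and the grasp point (between the pads) lies 163 mm ahead of it; z points along the fingers, y is the line along which they close (so a half turn about z gives the same grasp; the last joint's range is limited). The gripper opens to 88 mm and grips with 3 to 60 N. Pads are 20 mm wide; open, the fingers measure 115 mm over their backs; the gripper's body (75 mm by 178 mm) begins 61 mm behind the grasp point.
Start: joints at [-1.364, 0.359, 1.51, -0, 1.272, -0.115], TCP at [189.753, -569.192, 404.623] pointing down, gripper open.
Joint ranges: [-2.97, 2.97], [-1.01, 2.36], [0.21, 2.38], [-0.96, 4.11], [0.2, 2.71], [-2.98, 2.98]. Speed limits (rad/s): [2.39, 2.39, 3.14, 3.14, 3.14, 3.14].

### API

Orientations are given as a 3x3 rotation matrix whose columns are the frame's x, y, z axes.
In Python, from rig import manip, eyes, telemetry gives the robot as it stands (manip), with the cameras (eyes) and the readings (telemetry).
- The arm moves only by the shell command python3 nudge.py 'ROWS' [OPENING] [FORCE]. ROWS is rows parted by semicolons, their numbers by spaces, 1 to 10 of them, each of 6 numbers: dx, dy, dz in mm, then a rotation vector rx, ry, rz in rad; each row is the pose to reach, as a shift and turn from the pose commanded when the command began, along the tool's axes at that moment; what a row does not reach only later rows make up. A row lasts 1/12 s, in which the tool goes at most 41.7 mm and 0.125 rad, less where a joint would pass 70% of its speed; a pose out of reach is approached as far as the arm can. OPENING is the finger opening in mm, set as the command begins (- or left out keeps the last). The fingers move at their own pace and stop on an object; FORCE is the grip in N (left out, the last holds). Time passes only in rows, so rows that do not move let the fingers close. It prints the time, the measured TCP pose, the force, the opening and the grip force at its end.
- telemetry.state(): the state, without advancing time (a new reading comes with each control period).
- eyes.grab_frame(name): name is "scene" or "top" or "wrist"; returns the picture (420x560x3 uint8, red, green, blue); there is no depth.
- eyes.get_calibration(name): a dict with "camera_matrix" (3x3 intrinsics, pixels), "k1" (the pictures are not rectified: a ray, as slopes to the right and down, at radius r is drawn at 1 + k1 r^2 times it, then the intrinsics apply), "xyz" and "orientation" of the camera in the world. Camera axes: x right, y down, z forward; pixel columns grow to the right and rows downward; lengths in mm; the calibration is good to about 2 mm. A picture is of the moment at which its call begins: read the wrist's pose just before it. get_calibration takes no time and is no camera call; for the wrist camera it gives the pose at the moment of the call.
- manip.sign_off(): hands the job in; it is judged then, once.
The state is a dict: "time": time; "joint_pos": joint angles; "joint_velocities": joint speeds; "joint_torque": joint torques, N m; "position": TCP position; "tcp_rot": TCP orientation; "ft_force": force on the tool from outside, world axes, zero at the start; "wrist_torque": the same for the moment, N m; "gripper_width": finger opening in mm; "gripper_force": force on a finger pad.
Only numpy, scipy, OpenCV 4.12 (cv2) and the standard library are available. Lean on these libraries where they do the work, as an engineer would, in place of code of your own. Each camera call takes 0.05 s, during which the arm holds its last target. There are 200 camera calls.

## Working session

There is one attempt and no reset: what is moved stays moved. The work goes in short steps, Python scripts to look and compute and a shell command to move; the robot and the scene stay as the last step left them, time stands still between calls to the robot, and variables do not carry over. Pictures are saved under pics/ and viewed, at most 10 in all, crops included, and the job is handed in when it is done.

```bash
ls; mkdir -p pics
python3 - <<'E'
from rig import manip, eyes, telemetry
import cv2
for n in ("scene","top"):
    f=eyes.grab_frame(n); cv2.imwrite(f"pics/{n}0.png",f[:,:,::-1]); c=eyes.get_calibration(n); print(n,c)
print(telemetry.state())
E
```

```text
nudge.py
pics
rig.py
scene {'camera_matrix': array([[379.59493506,   0.        , 279.93035533],
       [  0.        , 379.59493506, 211.01068422],
       [  0.        ,   0.        ,   1.        ]]), 'k1': -0.025201987769931544, 'xyz': array([1563.56889585, -329.4985095 ,  882.55394201]), 'orientation': array([[ 0.31242679,  0.57636655, -0.75510999],
       [ 0.9497426 , -0.20580149,  0.2358702 ],
       [-0.01945507, -0.79085229, -0.61169777]])}
top {'camera_matrix': array([[400.31676006,   0.        , 276.22848301],
       [  0.        , 400.31676006, 209.73681723],
       [  0.        ,   0.        ,   1.        ]]), 'k1': -0.07353714925310366, 'xyz': array([ 478.70708996,    1.967342  , 1185.02907944]), 'orientation': array([[-0.02745153, -0.99552931,  0.09037594],
       [-0.99958081,  0.02650602, -0.01164588],
       [ 0.00919831, -0.09065775, -0.99583963]])}
{'time': 0.1, 'joint_pos': array([-1.36414112e+00,  3.59455910e-01,  1.51130444e+00,  3.12315432e-05,
        1.27252660e+00, -1.15087092e-01]), 'joint_velocities': array([-0.00094306,  0.00046151, -0.00088594,  0.000215  ,  0.00063075,
        0.00194484]), 'joint_torque': array([-5.65088867e-04, -5.16359997e+01, -2.71405470e+01,  6.74601342e-02,
        2.77109526e-02, -3.59334706e-05]), 'position': array([ 189.6721908 , -568.89707263,  403.88727444]), 'tcp_rot': array([[ 9.48688855e-01,  3.16210936e-01, -3.18430220e-04],
       [ 3.16211016e-01, -9.48687421e-01,  1.66436825e-03],
       [ 2.24200698e-04, -1.67965875e-03, -9.99998564e-01]]), 'ft_force': array([-0.07454185,  1.21625296, -0.35395911]), 'wrist_torque': array([-0.0110391 , -0.0175866 ,  0.01611925]), 'gripper_force': 0.0, 'gripper_width': 87.6035996359015}
```

View pics/top0.png

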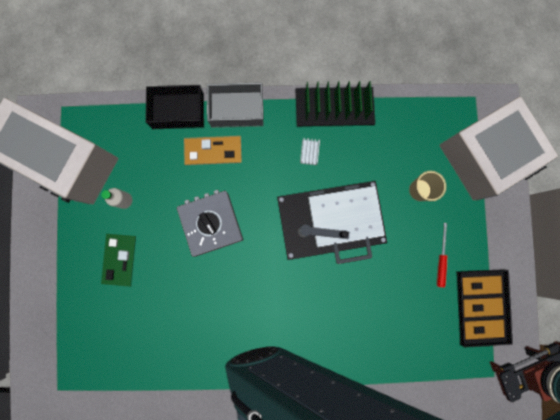

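View pics/scene0.png

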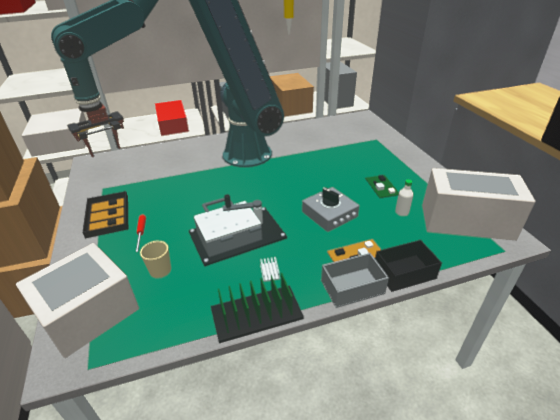

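The top view shows the console at about (210,222), the fixture at about (332,220), the latch from (305,231) to (345,234), and the lid handle at about (353,255). I'll enlarge this area and measure.

```bash
cat > h.py <<'E'
import numpy as np, cv2
from rig import manip, eyes, telemetry
def ray(n,uv,c=None):
    c=c or eyes.get_calibration(n)
    K=c["camera_matrix"]; uv=np.atleast_2d(np.float64(uv))
    p=cv2.undistortPoints(uv[:,None],K,np.array([c["k1"],0,0,0,0.]))[:,0]
    return np.array(c["xyz"]), np.c_[p,np.ones(len(p))]@np.array(c["orientation"]).T
def plane(n,uv,z,c=None):
    o,d=ray(n,uv,c); return (o+d*((z-o[2])/d[:,2])[:,None])
def proj(n,P,c=None):
    c=c or eyes.get_calibration(n); R=np.array(c["orientation"]); P=(np.atleast_2d(P)-c["xyz"])
    return cv2.projectPoints(P@R,np.zeros(3),np.zeros(3),c["camera_matrix"],np.array([c["k1"],0,0,0,0.]))[0][:,0]
E
python3 - <<'E'
from h import *
im=cv2.imread("pics/top0.png")
a=cv2.resize(im[175:275,165:265],None,fx=5.5,fy=5.5,interpolation=cv2.INTER_CUBIC)[:, :]
b=cv2.resize(im[170:270,270:395],None,fx=5.5,fy=5.5,interpolation=cv2.INTER_CUBIC)
cv2.imwrite("pics/a.png",a);cv2.imwrite("pics/b.png",b)
hsv=cv2.cvtColor(im,cv2.COLOR_BGR2HSV)
m=((hsv[...,1]<90)*255).astype(np.uint8)  # not green mat
for nm,(x0,y0,x1,y1) in dict(con=(165,180,255,265),fix=(268,172,395,270)).items():
    s=np.zeros_like(m); s[y0:y1,x0:x1]=m[y0:y1,x0:x1]
    s=cv2.morphologyEx(s,cv2.MORPH_OPEN,np.ones((9,9)))
    cs=max(cv2.findContours(s,0,cv2.CHAIN_APPROX_NONE)[0],key=cv2.contourArea)
    z=55 if nm=="con" else 12
    W=plane("top",cs[:,0],z)[:,:2].astype(np.float32)
    r=cv2.minAreaRect(W); print(nm,r,cv2.boxPoints(cv2.minAreaRect(cs)))
E
```

```text
con ((550.902099609375, 180.29556274414062), (156.46615600585938, 151.4105682373047), 17.28610610961914) [[174.6     204.79999]
 [225.6     187.79999]
 [243.      240.     ]
 [192.      257.     ]]
fix ((551.58154296875, -175.04598999023438), (187.0036163330078, 296.9366455078125), 7.674704551696777) [[277.1529  196.45554]
 [376.60687 180.54291]
 [386.63495 243.21841]
 [287.18097 259.13104]]
```

View pics/a.png

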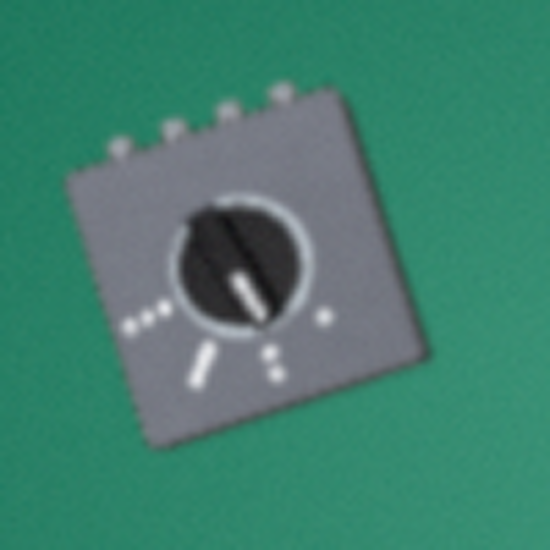

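View pics/b.png

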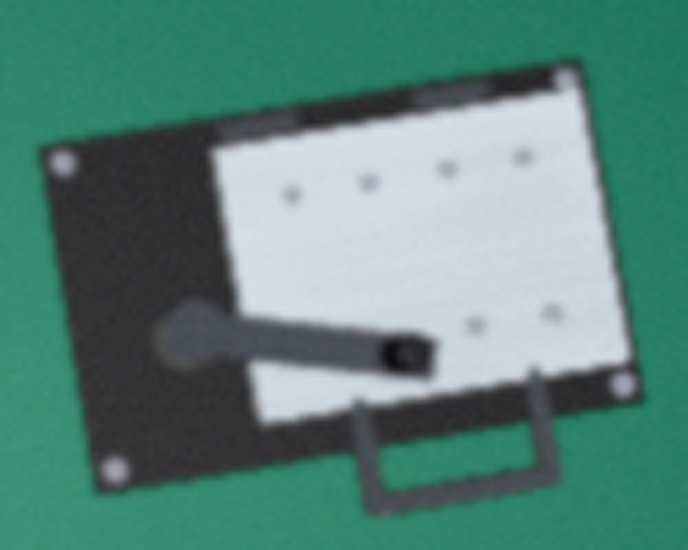

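Crop a: the knob ring is centred at about (242,266), the pointer line runs (235,275) to (265,322), and the bar mark is at (203,365). Crop b: the latch pivot is at about (190,335), the latch handle at about (405,352), and the lid handle bar runs (375,503) to (555,478).

Run:
```python
from h import *
A=lambda p:(np.array(p,float)+.5)/5.5-.5+[165,175]
B=lambda p:(np.array(p,float)+.5)/5.5-.5+[270,170]
T=lambda p,z:plane("top",p,z)[:,:2]
im=cv2.imread("pics/top0.png").astype(int)
def wc(x0,y0,x1,y1):
    s=im[y0:y1,x0:x1].min(2).astype(float); w=np.clip(s-150,0,None); ys,xs=np.mgrid[y0:y1,x0:x1]
    c=np.array([(w*xs).sum(),(w*ys).sum()])/w.sum()
    d=np.c_[xs.ravel()-c[0],ys.ravel()-c[1]]; C=(d*w.ravel()[:,None]).T@d/w.sum()
    return c,np.linalg.eigh(C)[1][:,1]
ang=lambda v:np.arctan2(v[1],v[0])
ring=T(A([(242,266)]),58)[0]; print("ring",ring)
cor=T(A([(70,178),(337,90),(150,448)]),55); print("con corners",cor,"ctr",(cor[1]+cor[2])/2,np.diff(cor[:2],axis=0),cor[0]-cor[2])
for nm,bx,z in [("bar",(198,236,205,247),55),("line",(206,223,215,236),104),("dot1",(221,229,227,235),55)]:
    c,d=wc(*bx); P=T([c,c+3*d],z); print(nm,c,P[0],"dir",ang(P[1]-P[0]),"from ring",ang(P[0]-ring))
print("bar rel",ang(T(A([(203,365)]),55)[0]-ring))
print("line end",T(A([(235,275),(265,322)]),104))
print("piv",T(B([(190,337)]),98),"hand top",T(B([(405,355)]),146),"z98",T(B([(405,352)]),98))
L=T(B([(375,503),(555,478)]),80);print("bar",L,L.mean(0),ang(L[0]-L[1]))
lc=T(B([(215,150),(580,90),(632,362),(262,425)]),85); print("lid",lc,ang(lc[0]-lc[1]),ang(lc[3]-lc[2]),ang(lc[0]-lc[3]),ang(lc[1]-lc[2]))
fc=T(B([(42,148),(580,60),(645,400),(97,493)]),12); print("foot",fc,fc.mean(0),ang(fc[0]-fc[1]),ang(fc[3]-fc[2]),ang(fc[0]-fc[3]))
```

```text
ring [548.64714774 180.520453  ]
con corners [[596.68466986 269.63171973]
 [638.75716868 130.63553101]
 [456.88414676 229.46769251]] ctr [547.82065772 180.05161176] [[  42.07249882 -138.99618872]] [139.8005231   40.16402722]
bar [201.32945092 240.75790349] [499.12074373 202.1941065 ] dir 2.7563799562270503 from ring 2.729083044206973
line [209.32833021 229.33771107] [528.47299821 171.46307189] dir -3.1173497947463997 from ring -2.7196041375064306
dot1 [223.50454545 232.05454545] [522.02231146 139.18285987] dir 3.1219425475207747 from ring -2.143000635929886
bar rel 2.7412530904348724
line end [[541.45128455 176.74076023]
 [517.97822678 162.28569052]]
piv [[517.72352033 -84.96447588]] hand top [[ 504.63520235 -182.71297968]] z98 [[ 507.31562383 -191.30574633]]
bar [[ 432.7591844  -176.37242903]
 [ 442.3805715  -267.75989979]] [ 437.56987795 -222.06616441] 1.675691158725963
lid [[ 611.95198269 -101.78429104]
 [ 637.89210004 -288.76049528]
 [ 499.2901037  -308.32913568]
 [ 473.33625325 -120.50135813]] 1.7086512325456353 1.7081058079913911 0.1342166685691942 0.14025880387590925
foot [[ 624.30283289  -15.77492319]
 [ 664.88074425 -308.91575617]
 [ 480.1290408  -334.97750755]
 [ 439.55934709  -39.81458832]] [ 552.21799126 -174.87069381] 1.7083468489655702 1.70738892192483 0.12939749374137227
```

```bash
cat >> h.py <<'E'
def go(p,yaw_y=None,R=None):
    s=telemetry.state(); Rc=s["tcp_rot"]
    if R is None:
        y=np.array([np.cos(yaw_y),np.sin(yaw_y),0]); z=np.array([0,0,-1.]); R=np.c_[np.cross(y,z),y,z]
    print("move",np.round(Rc.T@(np.array(p)-s["position"]),1),"rot",np.round(cv2.Rodrigues(Rc.T@R)[0].ravel(),3),"dist",np.linalg.norm(p-s["position"]))
E
R='577 -598 0 0 0 -0.222'; python3 nudge.py "577 -598 0 0 0 -0.222;577 -598 0 0 0 -0.222;577 -598 0 0 0 -0.222;577 -598 0 0 0 -0.222;577 -598 0 0 0 -0.222;577 -598 0 0 0 -0.222;577 -598 0 0 0 -0.222;577 -598 0 0 0 -0.222;577 -598 0 0 0 -0.222;577 -598 0 0 0 -0.222" 70
python3 -c "
from h import *
go([548.3,180.4,404.6],-1.027)"
```

```text
time: 0.93
position: [369.5, -191.2, 404.6]
tcp_rot: [[0.856, 0.517, -0.0], [0.517, -0.856, 0.0], [0.0, -0.0, -1.0]]
ft_force: [1.3, -0.9, -0.2]
gripper_width: 70.0
gripper_force: 0.0
move [ 3.451e+02 -2.257e+02  1.000e-01] rot [-0.    -0.    -0.001] dist 412.3906929361842
```

```bash
python3 nudge.py "345 -226 50 0 0 0;345 -226 50 0 0 0;345 -226 50 0 0 0;345 -226 50 0 0 0;345 -226 50 0 0 0;345 -226 50 0 0 0;345 -226 50 0 0 0;345 -226 50 0 0 0;345 -226 50 0 0 0;345 -226 50 0 0 0"
python3 nudge.py "0 0 0 0 0 0;0 0 0 0 0 0;0 0 0 0 0 0"
python3 -c "
from h import *
go([548.3,180.4,354.6],-1.027)
c=eyes.get_calibration('wrist');f=eyes.grab_frame('wrist');cv2.imwrite('pics/w1.png',f[:,:,::-1]);np.save('w1.npy',c,allow_pickle=True)
print(c['xyz'],proj('wrist',[[548.3,180.4,104],[548.3,180.4,68]],c))"
```

```text
time: 1.77
position: [548.0, 181.0, 354.0]
tcp_rot: [[0.855, 0.518, -0.001], [0.518, -0.855, -0.0], [-0.001, -0.0, -1.0]]
ft_force: [0.4, -0.4, 0.4]
gripper_width: 70.5
gripper_force: 0.0
time: 2.02
position: [547.1, 178.5, 354.1]
tcp_rot: [[0.855, 0.518, -0.002], [0.518, -0.855, -0.001], [-0.002, -0.0, -1.0]]
ft_force: [0.6, -0.5, -0.6]
gripper_width: 69.9
gripper_force: 0.0
move [ 2.  -1.  -0.5] rot [-0.     0.002  0.001] dist 2.329040114363679
[605.9411363  214.44435531 332.97219653] [[285.7040732  219.06949769]
 [285.86357205 205.86016391]]
```

View pics/w1.png

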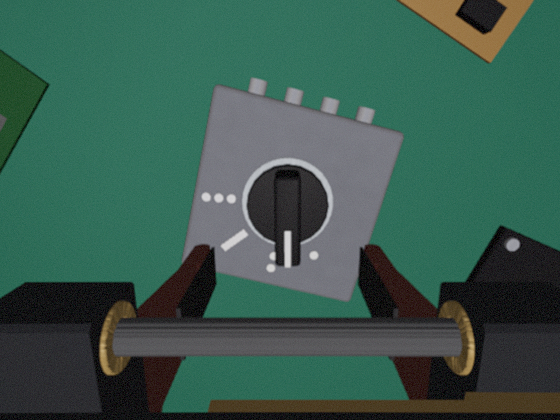

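The wrist view shows the bar's top running from (287,171) to (288,267), with its white end at the bottom. The long bar mark runs (223,247) to (246,233), and the fingers straddle the knob.

Run:
```python
from h import *
c=np.load('w1.npy',allow_pickle=True).item()
ang=lambda v:np.arctan2(v[1],v[0])
im=cv2.imread('pics/w1.png').astype(int)
T=lambda p,z:plane('wrist',p,z,c)[:,:2]
E=T([(287.3,171),(288.3,267)],104); print(E,E.mean(0),np.linalg.norm(E[0]-E[1]),ang(E[1]-E[0]))
def blob(x0,y0,x1,y1,z):
    m=(im[y0:y1,x0:x1].min(2)>170); ys,xs=np.nonzero(m); P=T(np.c_[xs+x0,ys+y0].astype(float),z); q=P.mean(0); v=np.linalg.svd(P-q)[2][0]; return q,ang(v),np.ptp((P-q)@v)
ax=T([(288,203)],62)[0]
print("ring",ax)
print("line",blob(278,225,296,270,104)); b=blob(215,225,250,252,55); print("mark",b,ang(b[0]-E.mean(0)),ang(b[0]-ax))
for p in [(231,198),(219,198),(206,197)]: print("3dots",ang(T([p],55)[0]-E.mean(0)))
print("dot",ang(T([(314,255)],55)[0]-E.mean(0)), "2", ang(T([(271,268)],55)[0]-E.mean(0)))
co=T([(218,86),(402,134),(348,300)],55);print(co,(co[0]+co[2])/2,ang(co[0]-co[1])-np.pi/2,ang(co[1]-co[2]))
```

```text
[[576.40464712 196.23986032]
 [519.65714894 160.9283765 ]] [548.03089803 178.58411841] 66.83696161809333 -2.584968825659095
ring [549.82906011 179.39792293]
line (array([530.94426114, 168.5289225 ]), np.float64(-2.6030564806782), np.float64(26.22625702289657))
mark (array([498.62903964, 200.32668487]), np.float64(2.7363029610045935), np.float64(23.91502682952287)) 2.726988290444834 2.75355339465254
3dots 2.0207993909262525
3dots 2.0375056519843624
3dots 2.037563059807254
dot -2.1357624789289558 2 -2.840467857549002
[[597.24669816 268.47001646]
 [639.46339838 132.49884252]
 [501.67594172  89.4456489 ]] [549.46131994 178.95783268] 0.3010460096193799 0.30284925265687573
```

```bash
python3 nudge.py "2 0 60 0 0 0;2 0 98 0 0 0;2 0 98 0 0 0;2 0 98 0 0 0;2 0 98 0 0 0"; python3 -c "
from h import *
go([548.8,179.3,255],-1.023)"
```

```text
time: 2.48
position: [548.9, 178.3, 256.5]
tcp_rot: [[0.857, 0.516, -0.002], [0.516, -0.857, -0.0], [-0.002, -0.001, -1.0]]
ft_force: [-0.1, -0.2, -0.6]
gripper_width: 70.1
gripper_force: 0.0
move [ 0.4 -0.9  1.5] rot [-0.001  0.002 -0.006] dist 1.8251661961428198
```

```bash
python3 nudge.py "0.4 -0.9 1 0 0 0;0.4 -0.9 1 0 0 0;0.4 -0.9 1 0 0 0;0.4 -0.9 1 0 0 0;0.4 -0.9 1 0 0 0;0.4 -0.9 1 0 0 0;0.4 -0.9 1 0 0 0;0.4 -0.9 1 0 0 0" 0 15
python3 nudge.py "0 0 0 0 0 0.1;0 0 0 0 0 0.2;0 0 0 0 0 0.3;0 0 0 0 0 0.4;0 0 0 0 0 0.5;0 0 0 0 0 0.6;0 0 0 0 0 0.7;0 0 0 0 0 0.8;0 0 0 0 0 0.9;0 0 0 0 0 0.952"
python3 nudge.py "0 0 0 0 0 0;0 0 0 0 0 0;0 0 0 0 0 0"
python3 -c "
from h import *
R=telemetry.state()['tcp_rot'];print(np.arctan2(R[1,1],R[0,1]), 'want',2.737-np.pi*1.5)"
```

```text
time: 3.15
position: [549.3, 180.8, 255.7]
tcp_rot: [[0.856, 0.517, 0.0], [0.517, -0.856, 0.0], [0.0, -0.0, -1.0]]
ft_force: [0.2, -0.1, -0.1]
gripper_width: 19.9
gripper_force: 0.4
time: 3.98
position: [549.7, 180.4, 255.8]
tcp_rot: [[0.916, -0.401, 0.001], [-0.401, -0.916, -0.001], [0.001, 0.0, -1.0]]
ft_force: [0.6, -2.2, 0.4]
gripper_width: 17.9
gripper_force: 15.0
time: 4.23
position: [549.6, 180.4, 255.8]
tcp_rot: [[0.919, -0.395, 0.001], [-0.395, -0.919, -0.001], [0.001, 0.0, -1.0]]
ft_force: [1.1, -4.4, -0.3]
gripper_width: 18.1
gripper_force: 15.0
-1.977103537288554 want -1.9753889803846896
```

```bash
python3 nudge.py "0 0 0 0 0 0;0 0 0 0 0 0;0 0 0 0 0 0;0 0 0 0 0 0;0 0 0 0 0 0;0 0 0 0 0 0;0 0 -30 0 0 0;0 0 -70 0 0 0;0 0 -100 0 0 0;0 0 -100 0 0 0" 60
python3 nudge.py "0 0 0 0 0 0;0 0 0 0 0 0"
python3 -c "
from h import *
c=eyes.get_calibration('wrist');f=eyes.grab_frame('wrist');cv2.imwrite('pics/w2.png',f[:,:,::-1]);np.save('w2.npy',c,allow_pickle=True)"
```

```text
time: 5.07
position: [551.5, 181.3, 362.0]
tcp_rot: [[0.918, -0.397, 0.011], [-0.397, -0.918, 0.002], [0.009, -0.006, -1.0]]
ft_force: [-0.5, -0.6, 0.6]
gripper_width: 59.9
gripper_force: 0.0
time: 5.23
position: [548.8, 180.6, 355.1]
tcp_rot: [[0.918, -0.397, -0.001], [-0.397, -0.918, -0.0], [-0.001, 0.0, -1.0]]
ft_force: [-0.3, -0.7, -0.6]
gripper_width: 59.9
gripper_force: 0.0
```

View pics/w2.png

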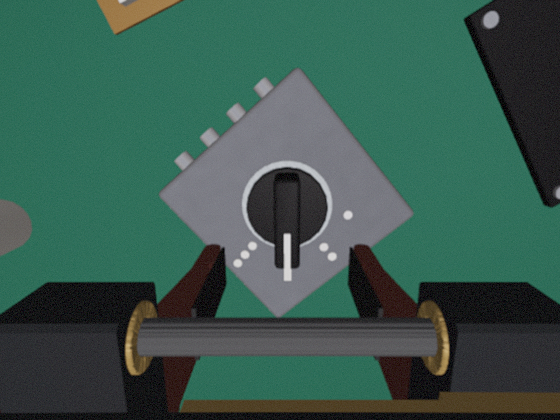

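The white pointer line sits dead in line with the long bar mark at (287,235–280), so the knob is done. Next is the latch handle.

```bash
python3 -c "
from h import *
go([508,-184,390],-0.16)"
```

```text
move [107.4 350.7 -35.4] rot [-1.000e-03  3.000e-03 -1.819e+00] dist 368.5201514839876
```

```bash
python3 nudge.py "107 351 -35 0 0 -1.82;107 351 -35 0 0 -1.82;107 351 -35 0 0 -1.82;107 351 -35 0 0 -1.82;107 351 -35 0 0 -1.82;107 351 -35 0 0 -1.82;107 351 -35 0 0 -1.82;107 351 -35 0 0 -1.82;107 351 -35 0 0 -1.82;107 351 -35 0 0 -1.82"
python3 -c "
from h import *
go([508,-184,390],-0.16)"
```

```text
time: 6.12
position: [507.1, -186.6, 389.1]
tcp_rot: [[0.735, 0.678, -0.003], [0.678, -0.735, 0.001], [-0.002, -0.002, -1.0]]
ft_force: [0.8, 0.9, 0.5]
gripper_width: 60.0
gripper_force: 0.0
move [ 2.4 -1.3 -0.9] rot [-0.003  0.001 -0.666] dist 2.857685306433685
```

```bash
python3 nudge.py "0 0 0 0 0 -0.58;0 0 0 0 0 -0.58;0 0 0 0 0 -0.58;0 0 0 0 0 -0.58;0 0 0 0 0 -0.58;0 0 0 0 0 -0.58;0 0 0 0 0 -0.58"
python3 -c "
from h import *
go([508,-184,390],-0.16)
c=eyes.get_calibration('wrist');f=eyes.grab_frame('wrist');cv2.imwrite('pics/w3.png',f[:,:,::-1]);np.save('w3.npy',c,allow_pickle=True)
print(proj('wrist',[[504.6,-182.7,146],[519.9,-88.6,98],[519.9,-88.6,88],[437.6,-222,80]],c))"
```

```text
time: 6.7
position: [507.8, -183.8, 389.1]
tcp_rot: [[0.25, 0.968, -0.003], [0.968, -0.25, 0.001], [0.001, -0.003, -1.0]]
ft_force: [0.6, 0.0, -0.4]
gripper_width: 60.3
gripper_force: 0.0
move [-0.2  0.3 -0.9] rot [-0.003 -0.001 -0.093] dist 0.9298843393995166
[[284.94114929 226.76450427]
 [273.23704407  79.13206499]
 [273.78275426  80.4951907 ]
 [222.29662618 264.2125659 ]]
```

View pics/w3.png

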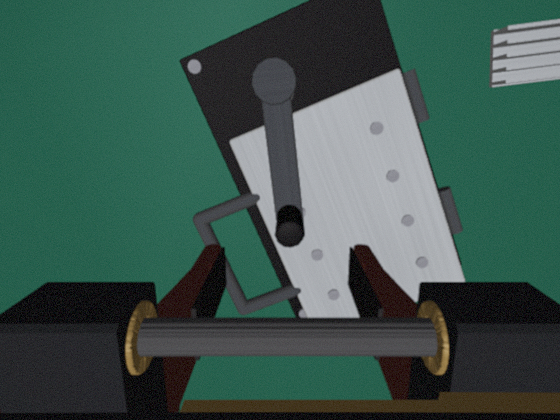

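The latch pivot is at (274,80), the handle's top centre at (290,233), and the lid bar runs (200,220) to (244,307).

Run:
```python
from h import *
c=np.load('w3.npy',allow_pickle=True).item()
T=lambda p,z:plane('wrist',p,z,c)[0][:2]
p=T((274,80),98); h=T((290,233),146); print(p,h,h-p,np.hypot(*(h-p)))
a,b=T((200,220),80),T((244,307),80);print("lidbar",a,b,(a+b)/2,np.linalg.norm(a-b),np.arctan2(*(a-b)[::-1])-np.pi/2)
piv=(p+np.array([519.9,-88.6]))/2; y=0.137
th0=np.arctan2(*(h-piv)[::-1]); print(piv,"q0",-np.pi/2+y-th0, th0)
go([*h,288],th0+np.pi/2)
# arc, in tool axes with y tangential (tool x toward/away pivot)
for k in range(0,12):
    q=k*0.115; v=h-piv
    R=np.array([[np.cos(q),np.sin(q)],[-np.sin(q),np.cos(q)]]); d=R@v-v
    yy=th0+np.pi/2; Y=np.array([np.cos(yy),np.sin(yy)]); X=np.array([-Y[1],Y[0]])
    print(round(q,3),np.round([d@X,d@Y],1))
```

```text
[520.27584406 -89.29604299] [ 506.73708392 -187.65326028] [-13.53876014 -98.35721728] 99.28464240442126
lidbar [ 431.21115144 -179.04826183] [ 444.34225131 -266.46986784] [ 437.77670137 -222.75906483] 88.40227926842907 0.14908973189738428
[520.08792203 -88.9480215 ] q0 0.2714437422457172 -1.7052400690406138
move [-4.100e+00  1.000e-01  1.014e+02] rot [-0.002 -0.001 -0.118] dist 101.51654005589224
0.0 [0. 0.]
0.115 [  0.7 -11.4]
0.23 [  2.6 -22.7]
0.345 [  5.9 -33.7]
0.46 [ 10.4 -44.2]
0.575 [ 16.  -54.2]
0.69 [ 22.8 -63.4]
0.805 [ 30.6 -71.8]
0.92 [ 39.3 -79.2]
1.035 [ 48.8 -85.6]
1.15 [ 58.9 -90.9]
1.265 [ 69.6 -95. ]
```

```bash
python3 nudge.py "-4 0 40 0 0 -0.118;-4 0 80 0 0 -0.118;-4 0 101 0 0 -0.118;-4 0 101 0 0 -0.118;-4 0 101 0 0 -0.118" 50
python3 nudge.py "0 0 0 0 0 0;0 0 0 0 0 0;0 0 0 0 0 0;0 0 0 0 0 0;0 0 0 0 0 0;0 0 0 0 0 0;0 0 0 0 0 0;0 0 0 0 0 0" 0 10
python3 -c "
from h import *
go([506.7,-187.6,288],-1.705+np.pi/2)"
```

```text
time: 7.17
position: [506.7, -187.5, 288.6]
tcp_rot: [[0.133, 0.991, -0.003], [0.991, -0.133, 0.002], [0.001, -0.003, -1.0]]
ft_force: [0.2, -0.5, 1.5]
gripper_width: 49.8
gripper_force: 0.0
time: 7.83
position: [507.5, -188.0, 290.6]
tcp_rot: [[0.132, 0.991, 0.001], [0.991, -0.132, -0.001], [-0.0, 0.001, -1.0]]
ft_force: [-1.6, -0.2, 7.3]
gripper_width: 19.7
gripper_force: 10.0
move [ 0.3 -0.8  2.6] rot [0.001 0.    0.002] dist 2.71444098435862
```

```bash
python3 nudge.py "0.7 -11.4 0 0 0 0.115;2.6 -22.7 0 0 0 0.23;5.9 -33.7 0 0 0 0.345;10.4 -44.2 0 0 0 0.46;16 -54.2 0 0 0 0.575;22.8 -63.4 0 0 0 0.69;30.6 -71.8 0 0 0 0.805;39.3 -79.2 0 0 0 0.92;39.3 -79.2 0 0 0 0.92;39.3 -79.2 0 0 0 0.92"
python3 - <<'E'
from h import *
s=telemetry.state(); piv=np.array([520.1,-88.9]); v=s["position"][:2]-piv
for q in (1.5,1.55,1.6):
    a=-np.pi/2+.137-q; go([*(piv+99.5*np.array([np.cos(a),np.sin(a)])),s["position"][2]],a+np.pi/2)
print("q",-np.pi/2+.137-np.arctan2(v[1],v[0]),np.hypot(*v))
E
```

```text
time: 8.67
position: [434.3, -138.2, 290.5]
tcp_rot: [[0.868, 0.496, 0.002], [0.496, -0.868, -0.0], [0.002, 0.002, -1.0]]
ft_force: [1.1, 0.7, 6.1]
gripper_width: 19.6
gripper_force: 10.0
move [  4.2 -30.7  -0. ] rot [ 0.001 -0.002  0.312] dist 30.97277755223318
move [  5.9 -35.4  -0. ] rot [ 0.001 -0.002  0.362] dist 35.862021284090886
move [  7.7 -40.   -0. ] rot [ 0.001 -0.002  0.412] dist 40.72902463949051
q 1.1866022608813807 98.93720555847686
```

```bash
python3 nudge.py "0.7 -11.2 0 0 0 0.11;2.4 -21.5 0 0 0 0.22;5 -32 0 0 0 0.33;7.5 -40.5 0 0 0 0.41;7.5 -40.5 0 0 0 0.41;7.5 -40.5 0 0 0 0.41"
python3 - <<'E'
from h import *
s=telemetry.state(); piv=np.array([520.1,-88.9]); v=s["position"][:2]-piv
print("q",-np.pi/2+.137-np.arctan2(v[1],v[0]),np.hypot(*v))
E
```

```text
time: 9.17
position: [421.8, -99.9, 290.5]
tcp_rot: [[0.994, 0.11, 0.004], [0.11, -0.994, -0.001], [0.004, 0.002, -1.0]]
ft_force: [3.9, 0.1, 4.3]
gripper_width: 19.7
gripper_force: 10.0
q 1.596588422321359 98.94976110821895
```

```bash
python3 nudge.py "0 0 0 0 0 0;0 0 0 0 0 0;0 0 0 0 0 0;0 0 0 0 0 0;0 0 -30 0 0 0;0 0 -65 0 0 0;0 0 -80 0 0 0;0 0 -80 0 0 0" 44
python3 -c "
from h import *
go([437.7,-222,368],0.137)"
```

```text
time: 9.83
position: [421.3, -100.1, 372.7]
tcp_rot: [[0.994, 0.109, 0.005], [0.109, -0.994, -0.002], [0.005, 0.003, -1.0]]
ft_force: [1.1, 0.7, 0.1]
gripper_width: 44.1
gripper_force: 0.0
move [  3. 123.   5.] rot [ 0.006 -0.002 -1.599] dist 123.12522719170403
```

```bash
python3 nudge.py "3 123 0 0 0 -1.6;3 123 0 0 0 -1.6;3 123 0 0 0 -1.6;3 123 0 0 0 -1.6;3 123 0 0 0 -1.6;3 123 0 0 0 -1.6;3 123 0 0 0 -1.6;3 123 0 0 0 -1.6;3 123 0 0 0 -1.6;3 123 0 0 0 -1.6"
python3 -c "
from h import *
go([437.7,-222,300],0.137)"
```

```text
time: 10.67
position: [435.9, -221.2, 368.1]
tcp_rot: [[0.234, 0.972, -0.002], [0.972, -0.234, 0.002], [0.001, -0.003, -1.0]]
ft_force: [-0.1, -0.6, -0.5]
gripper_width: 43.7
gripper_force: 0.0
move [-0.4  2.1 68.1] rot [-0.003 -0.002 -0.373] dist 68.09163475538605
```

```bash
python3 nudge.py "0 1 0 0 0 -0.373;0 1 0 0 0 -0.373;0 1 0 0 0 -0.373;0 1 0 0 0 -0.373;0 1 0 0 0 -0.373"
python3 -c "
from h import *
c=eyes.get_calibration('wrist');f=eyes.grab_frame('wrist');cv2.imwrite('pics/w4.png',f[:,:,::-1]);np.save('w4.npy',c,allow_pickle=True)
go([437.7,-222,243],0.137)"
```

```text
time: 11.08
position: [437.1, -221.5, 368.5]
tcp_rot: [[-0.126, 0.992, -0.002], [0.992, 0.126, 0.001], [0.002, -0.002, -1.0]]
ft_force: [-0.7, -0.6, -0.2]
gripper_width: 44.2
gripper_force: 0.0
move [ -0.6   0.6 125.8] rot [-0.001 -0.001 -0.01 ] dist 125.7727317741312
```

View pics/w4.png

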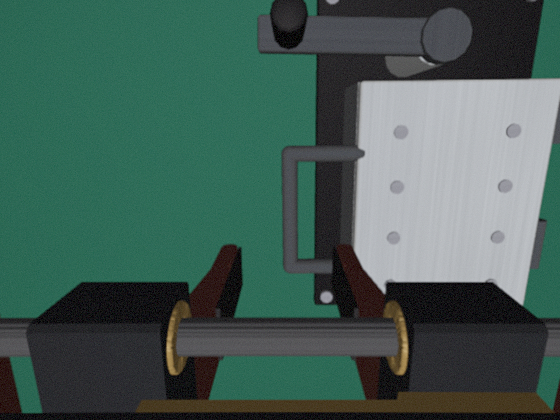

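The latch points to the front, clear of the lid. The lid bar runs (290,152) to (290,267) and lies parallel to the pads.

```bash
python3 -c "
from h import *
c=np.load('w4.npy',allow_pickle=True).item()
P=plane('wrist',[(290,152),(290,267)],80,c);m=P.mean(0);print(P,m)
go([m[0],m[1],243],0.137)"
python3 nudge.py "0 0 40 0 0 0;0 0 80 0 0 0;0 0 110 0 0 0;0 0 125 0 0 0;0 0 125 0 0 0;0 0 125 0 0 0"
```

```text
[[ 431.56712741 -176.84037087   80.        ]
 [ 443.53294933 -268.12770702   80.        ]] [ 437.55003837 -222.48403895   80.        ]
move [ -1.1   0.4 125.8] rot [-0.001 -0.001 -0.01 ] dist 125.77476378095407
time: 11.63
position: [437.2, -221.6, 243.9]
tcp_rot: [[-0.128, 0.992, -0.002], [0.992, 0.128, 0.002], [0.002, -0.002, -1.0]]
ft_force: [1.1, 0.1, -0.4]
gripper_width: 43.9
gripper_force: 0.0
```

```bash
python3 nudge.py "0 0 0 0 0 0;0 0 0 0 0 0;0 0 0 0 0 0;0 0 0 0 0 0;0 0 0 0 0 0;0 0 0 0 0 0;0 0 0 0 0 0;0 0 0 0 0 0" 0 20
python3 - <<'E'
from h import *
R=telemetry.state()["tcp_rot"]; F=np.array([np.cos(.137),np.sin(.137),0]); Z=np.array([0,0,1.])
for p in np.r_[np.arange(0,1.6,.06),np.arange(1.6,1.77,.03)]:
    d=190*(np.cos(.0237)-np.cos(.0237+p))*F+190*(np.sin(.0237+p)-np.sin(.0237))*Z
    print(round(p,2),np.round(R.T@d,1))
E
```

```text
time: 12.3
position: [438.5, -221.9, 245.4]
tcp_rot: [[-0.13, 0.992, 0.003], [0.992, 0.13, -0.001], [-0.001, 0.002, -1.0]]
ft_force: [5.4, 3.2, 5.5]
gripper_width: 11.3
gripper_force: 20.0
0.0 [0. 0. 0.]
0.06 [ -0.    0.6 -11.4]
0.12 [ -0.    2.  -22.7]
0.18 [ -0.    4.  -33.9]
0.24 [ -0.    6.6 -45. ]
0.3 [  0.   10.  -55.9]
0.36 [  0.   13.9 -66.6]
0.42 [  0.   18.5 -77. ]
0.48 [  0.1  23.8 -87.1]
0.54 [  0.1  29.6 -96.9]
0.6 [ 1.000e-01  3.600e+01 -1.064e+02]
0.66 [   0.2   42.9 -115.4]
0.72 [   0.2   50.4 -124. ]
0.78 [   0.3   58.4 -132.1]
0.84 [   0.3   66.9 -139.8]
0.9 [   0.4   75.8 -146.9]
0.96 [   0.4   85.1 -153.5]
1.02 [   0.5   94.8 -159.5]
1.08 [   0.5  104.8 -164.9]
1.14 [   0.6  115.1 -169.7]
1.2 [   0.7  125.7 -173.9]
1.26 [   0.7  136.6 -177.4]
1.32 [   0.8  147.6 -180.3]
1.38 [   0.9  158.8 -182.5]
1.44 [   0.9  170.1 -184. ]
1.5 [   1.   181.5 -184.8]
1.56 [   1.1  192.9 -185. ]
1.6 [   1.2  200.4 -184.7]
1.63 [   1.2  206.1 -184.3]
1.66 [   1.2  211.8 -183.8]
1.69 [   1.3  217.5 -183. ]
1.72 [   1.3  223.1 -182.1]
1.75 [   1.3  228.7 -181. ]
```

```bash
python3 nudge.py "0 0.3 -6 0 0 0;0 0.6 -11.4 0 0 0;0 2 -22.7 0 0 0;0 4 -33.9 0 0 0;0 6.6 -45 0 0 0;0 10 -55.9 0 0 0;0 13.9 -66.6 0 0 0;0 18.5 -77 0 0 0;0 23.8 -87.1 0 0 0;0 23.8 -87.1 0 0 0"
cat > st.py <<'E'
from h import *
s=telemetry.state(); p=s["position"]; F=np.array([np.cos(.137),np.sin(.137)]); H=np.array([625.4,-195.1])
x=(p[:2]-H)@F; z=p[2]-163-75.5
a=np.arctan2(z,-x)-.0237; print("phi",a,"r",np.hypot(x,z),"side",(p[:2]-H)@[-F[1],F[0]])
R=s["tcp_rot"]; b=a+.0237
for d in np.arange(.06,.61,.06):
    v=190*(np.cos(b)-np.cos(b+d))*np.r_[F,0]+190*(np.sin(b+d)-np.sin(b))*np.array([0,0,1]); print(round(a+d,2),np.round(R.T@v,1))
E
python3 st.py
```

```text
time: 13.13
position: [463.3, -218.5, 333.1]
tcp_rot: [[-0.13, 0.992, 0.005], [0.992, 0.13, -0.0], [-0.001, 0.005, -1.0]]
ft_force: [8.6, 3.2, -7.3]
gripper_width: 11.2
gripper_force: 20.0
phi 0.5000214287067208 r 189.1286962106003 side -1.0453359606765846
0.56 [ 0.   6.  -9.7]
0.62 [  0.1  12.7 -19. ]
0.68 [  0.1  19.8 -27.8]
0.74 [  0.2  27.5 -36.2]
0.8 [  0.2  35.6 -44.2]
0.86 [  0.3  44.3 -51.6]
0.92 [  0.3  53.3 -58.6]
0.98 [  0.4  62.8 -64.9]
1.04 [  0.4  72.6 -70.7]
1.1 [  0.5  82.8 -75.9]
```

```bash
python3 nudge.py "0 6 -9.7 0 0 0;0 12.7 -19 0 0 0;0 19.8 -27.8 0 0 0;0 27.5 -36.2 0 0 0;0 35.6 -44.2 0 0 0;0 44.3 -51.6 0 0 0;0 53.3 -58.6 0 0 0;0 62.8 -64.9 0 0 0;0 72.6 -70.7 0 0 0;0 72.6 -70.7 0 0 0"; python3 st.py
```

```text
time: 13.97
position: [533.7, -209.1, 404.4]
tcp_rot: [[-0.131, 0.991, -0.001], [0.991, 0.131, -0.001], [-0.0, -0.001, -1.0]]
ft_force: [-4.3, -0.3, 6.4]
gripper_width: 11.0
gripper_force: 20.0
phi 1.0370909669671493 r 190.06432230480044 side -1.3108489268069052
1.1 [ 0.1 10.1 -5.3]
1.16 [ 0.1 20.5 -9.9]
1.22 [  0.2  31.2 -14. ]
1.28 [  0.2  42.1 -17.4]
1.34 [  0.3  53.1 -20.1]
1.4 [  0.4  64.3 -22.1]
1.46 [  0.4  75.6 -23.5]
1.52 [  0.5  87.  -24.2]
1.58 [  0.6  98.4 -24.2]
1.64 [  0.6 109.8 -23.6]
```

```bash
python3 nudge.py "0 5 -2.7 0 0 0;0 13 -6.7 0 0 0;0 20.5 -9.9 0 0 0;0 31.2 -14 0 0 0;0 42.1 -17.4 0 0 0;0 53.1 -20.1 0 0 0;0 64.3 -22.1 0 0 0;0 70 -23 0 0 0;0 75.6 -23.5 0 0 0;0 75.6 -23.5 0 0 0"; python3 st.py
```

```text
time: 14.8
position: [608.8, -198.9, 426.5]
tcp_rot: [[-0.131, 0.991, 0.001], [0.991, 0.131, 0.001], [0.001, 0.001, -1.0]]
ft_force: [-1.4, 1.2, 5.4]
gripper_width: 10.9
gripper_force: 20.0
phi 1.457232746375738 r 188.73547937675679 side -1.4924758449825317
1.52 [ 0.1 11.4 -0.7]
1.58 [ 0.1 22.8 -0.7]
1.64 [ 0.2 34.2  0. ]
1.7 [ 0.3 45.5  1.4]
1.76 [ 0.3 56.7  3.4]
1.82 [ 0.4 67.8  6.2]
1.88 [ 0.5 78.6  9.5]
1.94 [ 0.5 89.3 13.6]
2.0 [ 0.6 99.7 18.2]
2.06 [  0.6 109.8  23.5]
```

```bash
python3 nudge.py "0 6 -0.4 0 0 0;0 11.4 -0.7 0 0 0;0 17 -0.8 0 0 0;0 22.8 -0.7 0 0 0;0 28.5 -0.3 0 0 0;0 34.2 0 0 0 0;0 40 0.6 0 0 0;0 45.5 1.4 0 0 0;0 49 2 0 0 0;0 50 2.2 0 0 0"; python3 nudge.py "0 1 0.2 0 0 0;0 2 0.4 0 0 0;0 3 0.6 0 0 0;0 3 0.6 0 0 0"; python3 st.py | head -1
```

```text
time: 15.63
position: [658.6, -192.2, 423.2]
tcp_rot: [[-0.131, 0.991, 0.0], [0.991, 0.131, 0.001], [0.001, 0.0, -1.0]]
ft_force: [-0.5, 6.3, 2.0]
gripper_width: 11.3
gripper_force: 20.0
time: 15.97
position: [661.2, -191.9, 422.7]
tcp_rot: [[-0.131, 0.991, -0.0], [0.991, 0.131, 0.001], [0.001, -0.0, -1.0]]
ft_force: [-0.9, 5.8, 2.4]
gripper_width: 11.5
gripper_force: 20.0
phi 1.7396490504142574 r 187.62342442826517 side -1.7308744210407467
```

```bash
python3 nudge.py "0 1 0.2 0 0 0;0 2 0.4 0 0 0;0 2 0.4 0 0 0;0 2 0.4 0 0 0"; python3 st.py | head -1;  python3 nudge.py "0 1 0.2 0 0 0;0 2 0.4 0 0 0;0 2 0.4 0 0 0;0 2 0.4 0 0 0"; python3 st.py | head -1
```

```text
time: 16.3
position: [663.1, -191.6, 422.3]
tcp_rot: [[-0.131, 0.991, -0.0], [0.991, 0.131, 0.001], [0.001, -0.0, -1.0]]
ft_force: [-0.6, 4.7, 1.6]
gripper_width: 11.5
gripper_force: 20.0
phi 1.7501246138194733 r 187.63042164344952 side -1.7093960875827252
time: 16.63
position: [665.1, -191.4, 421.8]
tcp_rot: [[-0.131, 0.991, -0.0], [0.991, 0.131, 0.001], [0.001, -0.0, -1.0]]
ft_force: [-0.2, 5.7, 1.5]
gripper_width: 11.6
gripper_force: 20.0
phi 1.760844272881392 r 187.59886111675718 side -1.7485150628531454
```

```bash
for i in 1; do python3 nudge.py "0 1 0.2 0 0 0;0 2 0.4 0 0 0;0 2 0.4 0 0 0;0 2 0.4 0 0 0"|grep -E "pos|for|wid"; python3 nudge.py "0 1 0.2 0 0 0;0 2 0.4 0 0 0;0 2 0.4 0 0 0;0 2 0.4 0 0 0"|grep -E "pos|for|wid"; done
python3 -c "
from h import *
f=eyes.grab_frame('scene');cv2.imwrite('pics/s5.png',cv2.resize(f[130:290,150:330,::-1],None,fx=3.3,fy=3.3,interpolation=cv2.INTER_CUBIC))"
```

```text
position: [666.1, -191.2, 421.7]
ft_force: [-4.8, 5.3, 5.7]
gripper_width: 11.5
gripper_force: 20.0
position: [666.8, -191.2, 421.6]
ft_force: [-11.1, 3.5, 10.1]
gripper_width: 11.8
gripper_force: 20.0
```

View pics/s5.png

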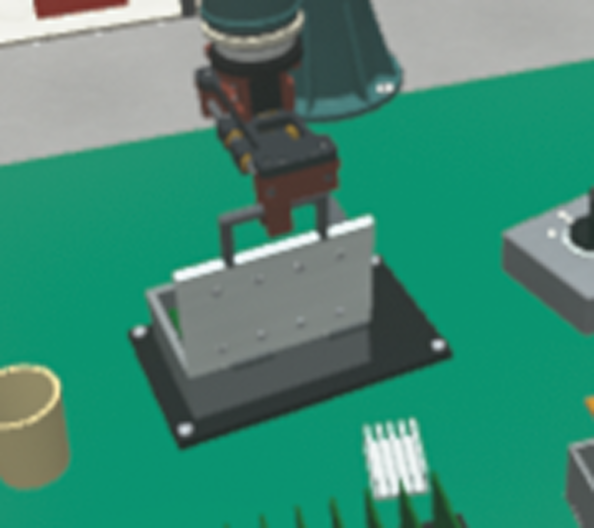

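The lid is upright, leaning back, with the fingers on its bar at about (275,215), and the force rise shows it is on its stop. Now release and rise.

```bash
python3 nudge.py "0 -1 -0.2 0 0 0;0 -2 -0.4 0 0 0;0 -2 -0.4 0 0 0;0 -2 -0.4 0 0 0"|grep -E "pos|for"; python3 nudge.py "0 0 0 0 0 0;0 0 0 0 0 0;0 0 0 0 0 0;0 0 0 0 0 0;0 0 0 0 0 0;0 0 0 0 0 0" 40; python3 nudge.py "0 0 -20 0 0 0;0 0 -40 0 0 0;0 0 -65 0 0 0;0 0 -90 0 0 0;0 0 -110 0 0 0;0 0 -110 0 0 0;0 0 -110 0 0 0;0 0 -110 0 0 0;0 0 -110 0 0 0"
python3 -c "
from h import *
f=eyes.grab_frame('scene');cv2.imwrite('pics/s6.png',f[:,:,::-1]);t=eyes.grab_frame('top')
cv2.imwrite('pics/f6.png',np.hstack([cv2.resize(f[150:290,170:360,::-1],(400,295)),cv2.resize(t[100:280,90:400,::-1],(400,295))]))"
```

```text
position: [666.1, -191.3, 421.7]
ft_force: [-4.7, 4.0, 5.2]
gripper_force: 20.0
time: 18.18
position: [666.7, -191.9, 421.8]
tcp_rot: [[-0.13, 0.992, 0.0], [0.992, 0.13, -0.0], [-0.0, 0.0, -1.0]]
ft_force: [-0.3, 0.1, -0.7]
gripper_width: 39.7
gripper_force: 0.0
time: 18.93
position: [666.3, -191.6, 529.9]
tcp_rot: [[-0.13, 0.991, -0.003], [0.991, 0.13, 0.001], [0.002, -0.003, -1.0]]
ft_force: [0.4, 0.4, 0.7]
gripper_width: 39.8
gripper_force: 0.0
```

View pics/f6.png

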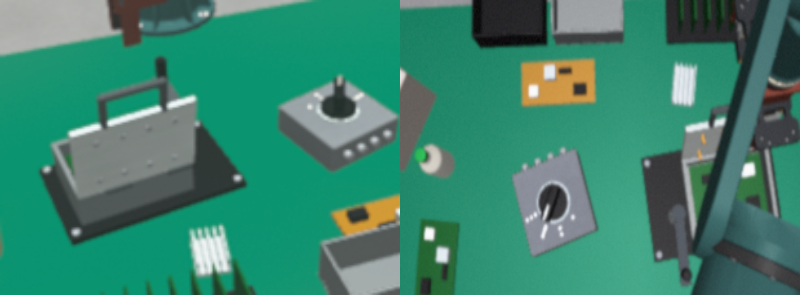

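The lid stands open on its own at (130,140), the gripper is clear, the latch points to the front, the knob points at the bar mark, and the bystanders have not moved.

```bash
python3 -c "
from rig import manip, eyes, telemetry
print(manip.sign_off())"
```

```text
the job is handed in; nothing more can be done
None
```

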